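Slip a slide holder under the stage clip

TASK

Load the glass slide in its metal holder into the microscope stage with fingertips alone: press down the clip's long bar with one fingertip to hold the clip open and, while it stays held down, push the holder along its channel with the other fingertip, under the clip, until it is fully home against the end stop. Then let the bar up so that the clip closes on the holder. Do not lift the holder off the channel floor, and leave everything else where it is.

Things in the scene. Friction and masses are not known exactly. Their poses are not given: they have to be found in the camera images.
- stage: (lengths in mm) fixed microscope stage, white base with black top, 196 x 216, top (= channel floor) 50 above the bench. Origin at bench level under the channel's centre line. x = direction in which the holder is pushed home, y = across, towards the press bar, z up. Channel along x at y = 0, 47 wide between rails 6 high, 6 thick (x -105 to 60). Hinge posts 24 high, 8 x 10, at y = 34, x = -108 and 52
- stop_face (a point): (mm) middle of the end stop's face, at the channel's end: stage x = 60, y = 0, 56 above the bench. The stop is a cross block 12 high. The holder is home when its front end touches this face
- holder_mid (a point): (mm) centre (half-way up) of the loaded slide holder: loose aluminium frame 80 long (its x, along the channel), 44 wide, 12 thick, about 80 g, holding a glass slide. It lies flat in the channel short of the clip, centre at stage x -40 to -18; its flat rear end, 40 behind the centre, is free to be pushed. Home: centre at stage x = 20
- clip_angle (a joint): (rad; lengths in mm) angle of the spring clip, a rocker on a shaft along stage x (at y = 34, 70 above the bench). 0 = closed, empty: the foot hangs 8 over the channel floor and blocks the holder. Grows as the bar is pressed; stop at 0.31. The holder passes from about 0.16 up; let go, the clip rests on the holder at 0.11. Spring: about 2.5 N on the bar to start, 5 N at the stop
- clip: (mm) the steel spring clip: on the +y side of the channel its press bar, a flat paddle 104 long (stage x -105 to -1), 28 wide, 3 thick, parallel to the channel, so a fingertip can slide along it while pressing; on a shaft to the other arm, a strip 12 wide over the channel at stage x = 39, ending in a round foot 8 across, 10 long. Bar down = foot up. Origin on the shaft, y = 34, 70 above the bench
- bar_top (a point): (mm) middle of the bar's upper face. Closed: stage x = -53, y = 68, 63 above the bench; the face then slopes up away from the channel by 0.22 rad (level at clip angle 0.22). Goes down about 3.3 per 0.1 rad, to 57 above the bench at 0.2 rad and 53 at the stop, moving 2 to 4 towards the channel. A second fingertip level with it is then 3 to 7 over the channel floor, low enough to push the holder
- foot_tip (a point): (mm) lowest point of the clip's foot, over the middle of the channel (stage x = 39, y = -2): 58 above the bench when closed, 62 when resting on the holder
- spare_holder: (mm) empty spare slide holder, same outer size as the loaded one (80 x 44 x 12), lying on the stage's flat deck beside the channel, on the -y side; to be left alone. Origin at the centre of its underside.
- oil_bottle: (mm) small amber oil bottle, 26 across, 48 tall, standing on the stage's deck on the -y side; to be left alone. Origin at the centre of its underside.
- beaker: (mm) glass beaker, 68 across, 85 tall, on the bench; to be left alone. Origin at the centre of its underside.
- reagent_bottle: (mm) amber bottle, 60 across, 120 tall, on the bench; to be left alone. Origin at the centre of its underside.
- forceps: (mm) steel forceps, about 130 long, lying on the bench; to be left alone. Origin at the centre of its underside.
- slide_box: (mm) flat grey slide box 85 x 100 x 30, on the bench; to be left alone. Origin at the centre of its underside.
- petri_dish: (mm) clear closed dish, 88 across, 15 tall, on the bench; to be left alone. Origin at the centre of its underside.
Not all that is in view belongs to the job. Leave any orange or yellow look-alike of the part that bears holder_mid alone.

How it is judged:
On the way, in this order (a step that is already met when the one before it is completed fails the run):
1. a fingertip holds the clip open by its bar before the holder is under the clip (value of joint clip_angle above 0.14 rad and contact force between the fingers and clip above 0.5 N and x of holder_mid in the frame of stage below -0.002 m), for 0.1 s.
2. the holder is fully home while a fingertip still holds the bar down (value of joint clip_angle above 0.13 rad and contact force between the fingers and clip above 0.5 N and x of holder_mid in the frame of stage between 0.017 and 0.0225 m), for 0.1 s.
At the end, for the whole second after the job is handed in: The holder lies flat in the channel with its front end within 3 mm of the end stop, at rest, and the closed clip rests on top of it (clip angle 0.07 to 0.15 rad), pressing on it (x of holder_mid in the frame of stage between 0.017 and 0.0225 m and z of holder_mid in the frame of stage between 0.053 and 0.0585 m and y of holder_mid in the frame of stage between -0.004 and 0.004 m and angle between the x axis of holder_mid and the x axis of stage, either way round below 0.06 rad and value of joint clip_angle between 0.07 and 0.15 rad and contact force between clip and anything else above 0.5 N and velocity of joint clip_angle between -0.05 and 0.05 rad/s); the robot touches nothing.
It fails at once if the holder is lifted or tipped (more than 6 mm off the channel floor, or 0.15 rad) (z of holder_mid in the frame of stage above 0.062 m or angle between holder_mid's own z axis and vertical above 0.15 rad).
It fails at once if something else is moved by more than 15 mm (distance of any of spare_holder, oil_bottle, beaker, reagent_bottle, forceps, slide_box, petri_dish from where it was at the start of the episode above 0.015 m).
It also fails if it takes over 40 s, if anything falls off the work surface, if the arm or the gripper's body presses on something with over 40 N, if the wrist force passes 120 N, or if a joint passes its speed limit or range.

ROBOT

A 6-joint arm with a two-finger parallel gripper is mounted at the origin on the work surface. World frame = base frame: x ahead of the robot, y to its left, z up, the work surface at z = 0. Lengths are in m, angles in rad, forces in N, time in s.
With the tool pointing down it reaches from about 0.3 to 1 m from the base axis. Payload 5.1 kg.
Tool frame: the origin (TCP) lies midway between the tips of the shut fingers; the grasp point (between the pads) lies 19 mm behind it (r.pinch_z is the distance from the TCP to the grasp point, in m); x points along the fingers, y is the direction in which the jaws open and shut, and the axes are right-handed (so a half turn about x gives the same grasp; the last joint's range is limited). The gripper opens to 95 mm and grips with 3 to 60 N. Pads are 20 mm wide; open, the fingers measure 119 mm over their backs; the gripper's body (75 mm by 180 mm) begins 59 mm behind the grasp point.
Start: joints at [-1.397, 0.124, 1.65, -0, 1.367, -0.083], TCP at [0.165, -0.629, 0.215] pointing down, gripper open.
Joint ranges: [-2.61, 2.61], [-1.02, 2.33], [0.03, 2.71], [-1.35, 4.49], [0.32, 2.68], [-2.91, 2.91]. Speed limits (rad/s): [2.57, 2.57, 3.14, 3.14, 3.14, 3.14].

INTERFACE

Orientations are given as a 3x3 rotation matrix whose columns are the frame's x, y, z axes.
In Python, from bench import r gives the robot as it stands.
- The arm moves only by the tool step_arm, never from a script. Its argument "targets" is a list of rows, each a list of 6 numbers: the shift along the tool's x, y, z in m, then the turn, a rotation vector about the tool's x, y, z in rad. In form: [[tx, ty, tz, wx, wy, wz], ...]. A call has 1 to 12 rows; each row is the pose to reach, as a shift and turn from the pose commanded when the call began, along the tool's axes at that moment; what a row does not reach only later rows make up. A row lasts 1/10 s, in which the tool goes at most 50 mm and 8.59 degrees, less where a joint would pass 70% of its speed; a pose out of reach is approached as far as the arm can. A call with a gripper value outside its range is refused whole. "hand" is the opening, from -1 (shut) to 1 (fully open), so that 0 is half open, set as the call begins (left out, the last holds). The fingers move at their own pace and stop on an object; "force" is the grip in N (left out, the last holds). Time passes only in rows, so rows that repeat a pose let the fingers close. It gives the time, the measured TCP pose, the force and the opening at its end, in the units of the state.
- r.read_state(): the state, without advancing time (a new reading comes with each control period).
- r.read_camera(name): name is "scene" or "top" or "wrist"; returns a dict with "frame" (384x512x3 uint8, red, green, blue), "fx", "fy", "cx", "cy" (pixels), "R" (3x3) and "t" (3): a world point X has camera coordinates R X + t. Camera axes: x right, y down, z forward; pixel columns grow to the right and rows downward; lengths in m; the calibration is good to about 2 mm. A picture is of the moment at which its call begins. There is no depth.
- r.hand_in(): hands the job in, once; it reports no verdict.
The state is a dict: "time": time; "q": joint angles; "qvel": joint speeds; "joint_torque": joint torques, N m; "eef_pos": TCP position; "ee_rot": TCP orientation; "force": force on the tool from outside, world axes, zero at the start; "torque": the same for the moment, N m; "gripper_width": finger opening in m.
Only numpy, scipy, OpenCV 4.12 (cv2) and the standard library are available. Lean on these libraries where they do the work, as an engineer would, in place of code of your own. Each camera call takes 0.05 s, during which the arm holds its last target.

## Working session

There is one attempt and no reset: what is moved stays moved. The work goes in short steps, Python scripts to look and compute and a tool call to move; the robot and the scene stay as the last step left them, time stands still between calls to the robot, and variables do not carry over. Pictures are saved under pics/ and viewed, and the job is handed in when it is done.

Besides the shell and the picture viewer there is one more tool, called after "Request:" as name(argument=value, ...), one argument or row to a line, values as JSON. step_arm: Moves the arm, as the interface text tells. Its arguments: {"type":"object","properties":{"targets":{"type":"array"},"hand":{"type":"number"},"force":{"type":"number"}},"required":["targets"]}

```bash
ls; mkdir -p pics
python3 - <<'E'
from bench import r
import cv2
s=r.read_state(); print({k:(v if not hasattr(v,'round') else v.round(3)) if not isinstance(v,(list,)) else v for k,v in s.items()})
for n in ["scene","top","wrist"]:
    c=r.read_camera(n); cv2.imwrite(f"pics/{n}0.png",c["frame"][:,:,::-1]); print(n,c["fx"],c["fy"],c["cx"],c["cy"],c["R"],c["t"])
E
```

```text
pics
{'time': 0.0, 'q': array([-1.397,  0.125,  1.652, -0.   ,  1.367, -0.083]), 'qvel': array([ 0.   , -0.001,  0.003,  0.   ,  0.001,  0.001]), 'joint_torque': array([ -0.   , -41.76 , -35.994,   0.078,   0.049,  -0.   ]), 'eef_pos': array([ 0.165, -0.628,  0.213]), 'ee_rot': array([[-0.   ,  0.254, -0.967],
       [ 0.002, -0.967, -0.254],
       [-1.   , -0.002, -0.   ]]), 'force': array([-0.742, -0.114,  0.194]), 'torque': array([ 0.012,  0.018, -0.026]), 'gripper_width': 0.09525653475649883}
scene 397.1632096241226 397.1632096241226 254.9921331573041 192.29084531701432 [[ 0.87015855  0.49233574 -0.02072724]
 [ 0.34372757 -0.63657211 -0.690382  ]
 [-0.35309412  0.59361727 -0.72314803]] [-0.44826822 -0.17016734  1.29107262]
top 492.8126797703847 492.8126797703847 261.47815010562465 192.22200297092056 [[ 0.0268436  -0.99953541 -0.01443572]
 [-0.98181243 -0.02364703 -0.18837506]
 [ 0.18794618  0.01922983 -0.98199106]] [-0.06237452  0.55720747  1.26084328]
wrist 270.13432486372517 270.13432486372517 256.03743427308973 193.18908088566928 [[ 0.25315923 -0.96742249 -0.00203395]
 [-0.92424798 -0.24248116  0.29490431]
 [-0.28579026 -0.07277788 -0.95552462]] [-0.64800214 -0.03188484  0.39285314]
```

View pics/scene0.png

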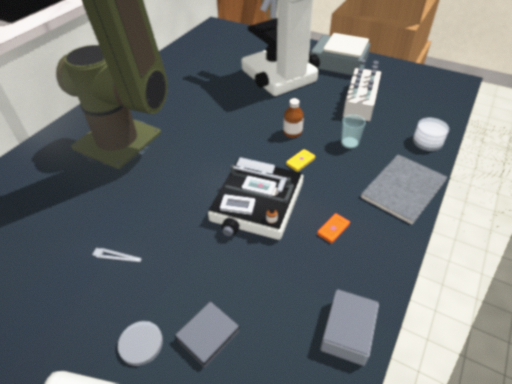

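View pics/top0.png

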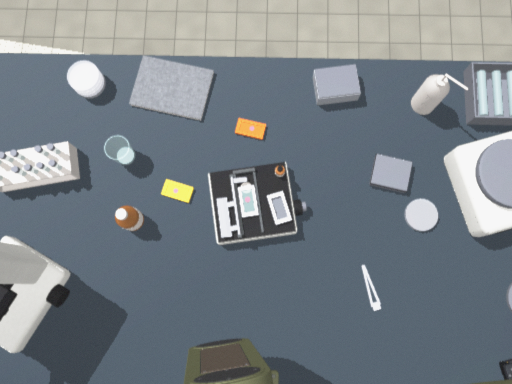

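View pics/wrist0.png

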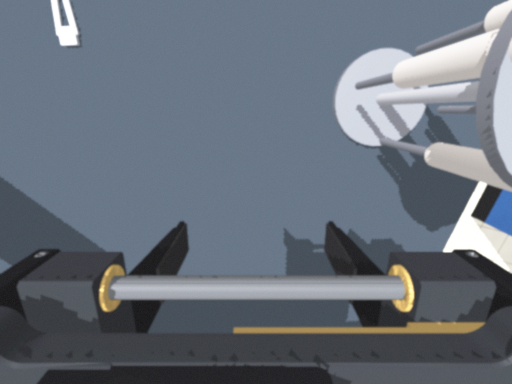

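Run:
```python
import cv2
a=cv2.imread("pics/top0.png")[150:255,195:315]; cv2.imwrite("pics/topc.png",cv2.resize(a,None,fx=5.5,fy=5.5,interpolation=cv2.INTER_CUBIC))
a=cv2.imread("pics/scene0.png")[145:250,195:315]; cv2.imwrite("pics/scenec.png",cv2.resize(a,None,fx=5.5,fy=5.5,interpolation=cv2.INTER_CUBIC))
```

```text
(no output)
```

View pics/topc.png

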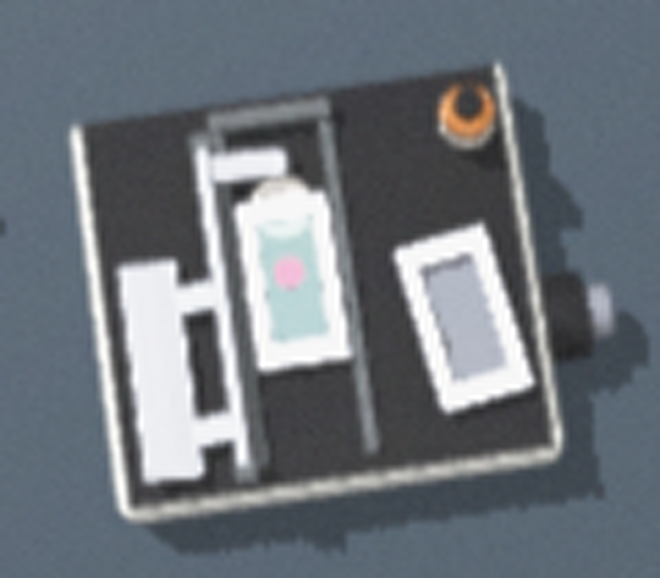

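View pics/scenec.png

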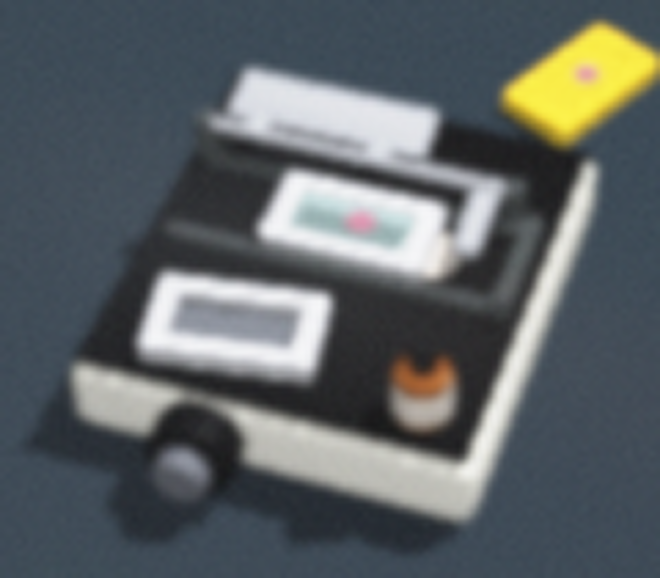

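```bash
cat > h.py <<'E'
import numpy as np, cv2
from scipy.optimize import least_squares
def proj(c,X):
    X=np.atleast_2d(X); p=X@np.array(c["R"]).T+np.array(c["t"]); return np.c_[c["fx"]*p[:,0]/p[:,2]+c["cx"],c["fy"]*p[:,1]/p[:,2]+c["cy"]]
def back(c,px,z):
    d=np.array([(px[0]-c["cx"])/c["fx"],(px[1]-c["cy"])/c["fy"],1.]); R=np.array(c["R"]); o=-R.T@np.array(c["t"]); d=R.T@d
    return o+d*(z-o[2])/d[2]
def S(p,X):
    X=np.atleast_2d(X)/1000.; a=p[2]; return np.c_[p[0]+np.cos(a)*X[:,0]-np.sin(a)*X[:,1],p[1]+np.sin(a)*X[:,0]+np.cos(a)*X[:,1],X[:,2]]
def inv(p,P):
    a=p[2]; d=np.array(P)[:2]-p[:2]; return 1000*np.array([np.cos(a)*d[0]+np.sin(a)*d[1],-np.sin(a)*d[0]+np.cos(a)*d[1]])
bar=[[x,y,63+.2236*(y-68)] for x in(-1,-105) for y in(81.7,54.3)]
def box(x0,x1,y0,y1,z): return [[x0,y0,z],[x1,y0,z],[x1,y1,z],[x0,y1,z]]
def overlay(c,img,p,hx=None,k=1,off=(0,0)):
    polys=[[bar[0],bar[1],bar[3],bar[2]],box(-105,60,23.5,29.5,56),box(-105,60,-29.5,-23.5,56),[[60,-23.5,62],[60,23.5,62]]]
    polys+=[box(-112,-104,29,39,74),box(48,56,29,39,74)]
    if hx is not None: polys+=[box(hx-40,hx+40,-22,22,62)]
    for q in polys:
        u=(proj(c,S(p,q))-off+.5)*k-.5
        cv2.polylines(img,[np.round(u).astype(int)],True,(0,0,255),1)
    return img
E
python3 - <<'E'
from h import *
from bench import r
c=r.read_camera("top"); s=r.read_camera("scene")
f=lambda u,o:(np.array(u,float)+.5)/5.5-.5+o
ot=np.array([195,150.]);os_=np.array([195,145.])
X=np.array(bar+[[-105,-26.5,56],[60,-23.5,62],[60,23.5,62]])
u=f([[117,265],[176,262],[145,483],[202,473],[372,450],[325,120],[215,130]],ot)
Xs=np.array([bar[2],bar[0],[-105,-26.5,56]]); us=f([[247,67],[440,108],[168,228]],os_)
res=lambda p:np.r_[(proj(c,S(p,X))-u).ravel(),(proj(s,S(p,Xs))-us).ravel()]
o=least_squares(res,[.5,.03,.15]); print(o.x,o.fun.round(2))
o2=least_squares(lambda p:res(p)[:14],o.x); print(o2.x)
np.save("p.npy",o.x)
hf=[f(q,ot) for q in [[255,370],[350,358],[325,190],[238,203]]]
for q in hf: print(inv(o.x,back(c,q,.062)).round(1))
for cc,n,of in((c,"top",ot),(s,"scene",os_)):
    a=cv2.resize(cc["frame"][int(of[1]):int(of[1])+105,195:315,::-1],None,fx=6,fy=6,interpolation=cv2.INTER_CUBIC)
    cv2.imwrite(f"pics/{n}ov.png",overlay(cc,a,o.x,-28,6,of))
E
```

```text
[ 0.55226651 -0.00922214  0.16849043] [ 0.06  0.25 -0.17 -0.26 -0.07 -0.35  0.2   0.21 -0.02  0.14 -1.36 -0.96
  1.2  -0.3  -0.31 -0.05 -0.33  0.41 -0.57 -1.01]
[ 0.55168845 -0.00941889  0.16500917]
[-59.5  23.2]
[-60.2 -22.4]
[ 22.5 -21.9]
[22.2 20.5]
```

View pics/topov.png

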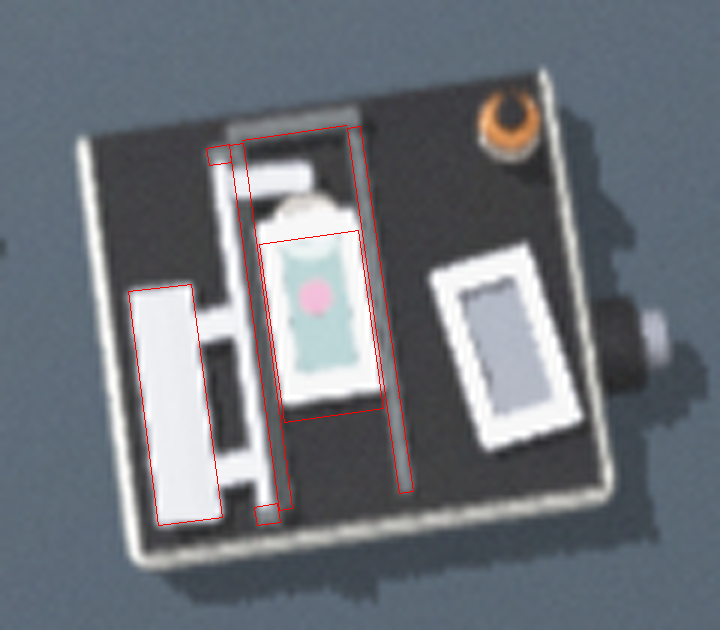

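View pics/sceneov.png

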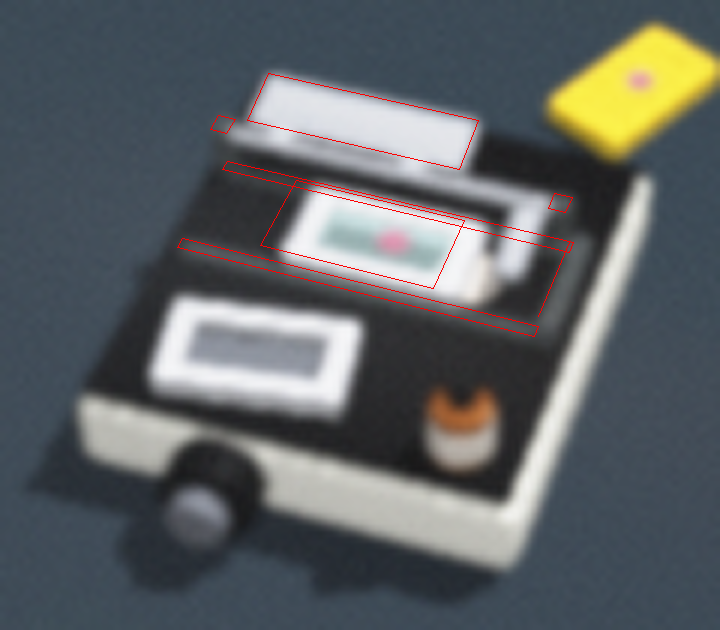

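```bash
cat >> h.py <<'E'
from scipy.spatial.transform import Rotation as Ro
def move(st,p,xyz):
    """tool-frame shift+rotvec to bring TCP to stage xyz (mm), tool y = -stage y, x down"""
    R0=np.array(st["ee_rot"]); P=S(p,[xyz])[0]; a=p[2]
    x=np.array([0,0,-1.]); y=np.array([np.sin(a),-np.cos(a),0]); R=np.c_[x,y,np.cross(x,y)]
    return np.r_[R0.T@(P-np.array(st["eef_pos"])),Ro.from_matrix(R0.T@R).as_rotvec()].round(4)
E
python3 - <<'E'
from h import *
from bench import r
p=np.load("p.npy"); print(move(r.read_state(),p,[-88,32,160]),S(p,[[-88,32,160]]))
E
```

```text
[ 0.0546 -0.5401 -0.447   0.0883 -0.      0.001 ] [[0.46014646 0.0075676  0.16      ]]
```

Request:
step_arm(
  targets=[
    [0,-0.54,-0.447,0.088,0,0],
    [0,-0.54,-0.447,0.088,0,0],
    [0,-0.54,-0.447,0.088,0,0],
    [0,-0.54,-0.447,0.088,0,0],
    [0,-0.54,-0.447,0.088,0,0],
    [0,-0.54,-0.447,0.088,0,0],
    [0,-0.54,-0.447,0.088,0,0],
    [0,-0.54,-0.447,0.088,0,0],
    [0,-0.54,-0.447,0.088,0,0],
    [0,-0.54,-0.447,0.088,0,0],
    [0,-0.54,-0.447,0.088,0,0],
    [0,-0.54,-0.447,0.088,0,0],
  ],
  hand=0.14,
)

```text
time: 1.45
eef_pos: [0.4181, -0.0825, 0.215]
ee_rot: [[0.001, 0.168, -0.986], [-0.001, -0.986, -0.168], [-1.0, 0.001, -0.001]]
force: [1.7, -0.7, -0.2]
gripper_width: 0.0544
```

Run:
```python
from h import *
from bench import r
p=np.load("p.npy"); print(move(r.read_state(),p,[-100,32,160]))
```

```text
[ 0.055  -0.0818 -0.0445  0.0002 -0.0012 -0.0008]
```

Request:
step_arm(
  targets=[
    [0.025,-0.041,-0.022,0,0,0],
    [0.05,-0.082,-0.044,0,-0.001,0],
    [0.055,-0.082,-0.044,0,-0.001,0],
    [0.055,-0.082,-0.044,0,-0.001,0],
    [0.055,-0.082,-0.044,0,-0.001,0],
  ],
)

```text
time: 1.95
eef_pos: [0.4474, 0.003, 0.1602]
ee_rot: [[-0.001, 0.168, -0.986], [-0.001, -0.986, -0.168], [-1.0, 0.001, 0.001]]
force: [0.7, 0.6, 0.3]
gripper_width: 0.0541
```

Run:
```python
from h import *
from bench import r
p=np.load("p.npy"); s=r.read_state(); print(s["eef_pos"],inv(p,s["eef_pos"]),s["gripper_width"],s["force"])
c=r.read_camera("wrist"); cv2.imwrite("pics/w1.png",overlay(c,cv2.resize(c["frame"][:,:,::-1],None,fx=1.5,fy=1.5,interpolation=cv2.INTER_CUBIC),p,-20,1.5))
cv2.imwrite("pics/w1raw.png",cv2.resize(c["frame"][:,:,::-1],None,fx=1.5,fy=1.5,interpolation=cv2.INTER_CUBIC))
```

```text
[0.44742436 0.00301227 0.16015194] [-101.30584524   29.64259642] 0.05412082537541728 [0.65616207 0.62858457 0.31901029]
```

View pics/w1.png

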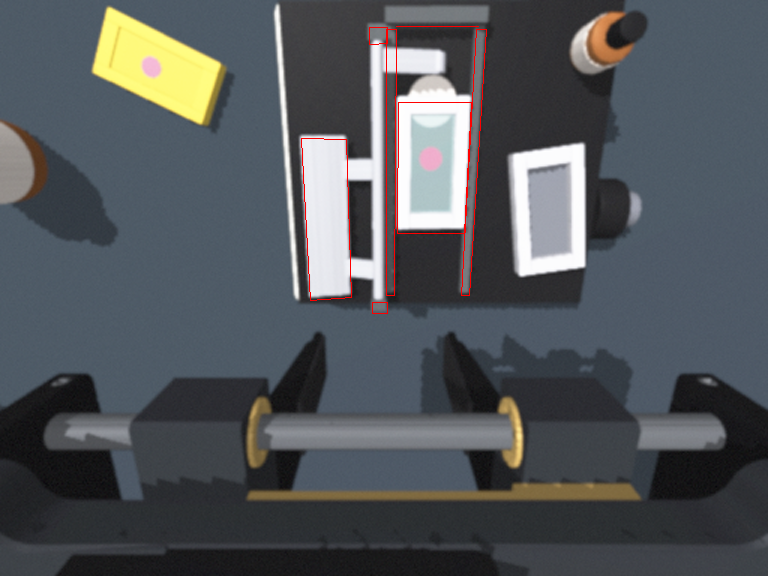

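View pics/w1raw.png

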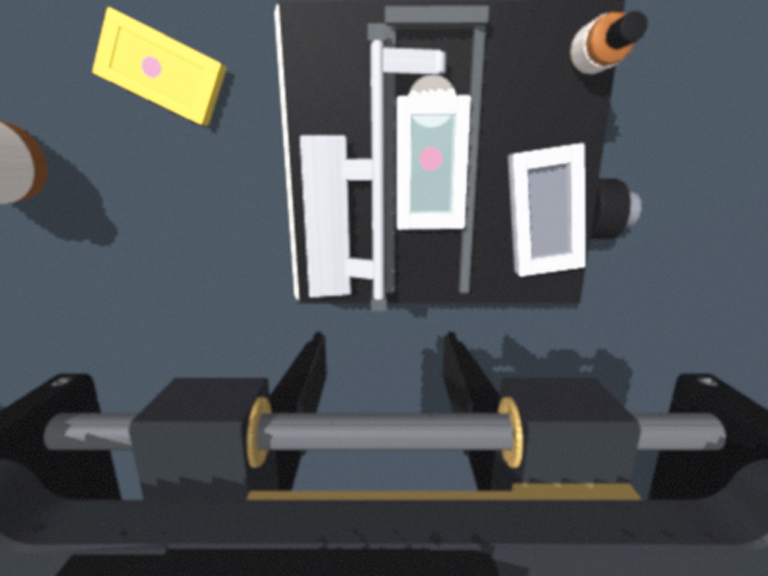

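Run:
```python
from h import *
from bench import r
p=np.load("p.npy"); print(move(r.read_state(),p,[-86,32,75]),move(r.read_state(),p,[-86,32,55]))
```

```text
[ 0.0857 -0.0029 -0.015  -0.0012 -0.0005 -0.0008] [ 0.1057 -0.0029 -0.015  -0.0012 -0.0005 -0.0008]
```

Request:
step_arm(
  targets=[
    [0.03,-0.003,-0.015,-0.001,0,0],
    [0.06,-0.003,-0.015,-0.001,0,0],
    [0.086,-0.003,-0.015,-0.001,0,0],
    [0.086,-0.003,-0.015,-0.001,0,0],
    [0.086,-0.003,-0.015,-0.001,0,0],
  ],
)

```text
time: 2.5
eef_pos: [0.4621, 0.008, 0.0748]
ee_rot: [[0.0, 0.167, -0.986], [-0.0, -0.986, -0.167], [-1.0, 0.0, -0.0]]
force: [-0.6, -0.6, -0.5]
gripper_width: 0.0542
```

```bash
cat > look.py <<'E'
import sys
from h import *
from bench import r
p=np.load("p.npy"); s=r.read_state(); print(s["time"],s["eef_pos"].round(4),inv(p,s["eef_pos"]).round(1),s["gripper_width"].__round__(4),s["force"].round(1))
n=sys.argv[1]
c=r.read_camera("wrist"); cv2.imwrite(f"pics/{n}w.png",cv2.resize(c["frame"][:,:,::-1],None,fx=1.5,fy=1.5,interpolation=cv2.INTER_CUBIC))
c=r.read_camera("scene"); cv2.imwrite(f"pics/{n}s.png",cv2.resize(c["frame"][130:260,180:330,::-1],None,fx=4.5,fy=4.5,interpolation=cv2.INTER_CUBIC))
E
python3 look.py a
```

```text
2.5 [0.4621 0.008  0.0748] [-86.   32.1] 0.0542 [-0.6 -0.6 -0.5]
```

View pics/aw.png

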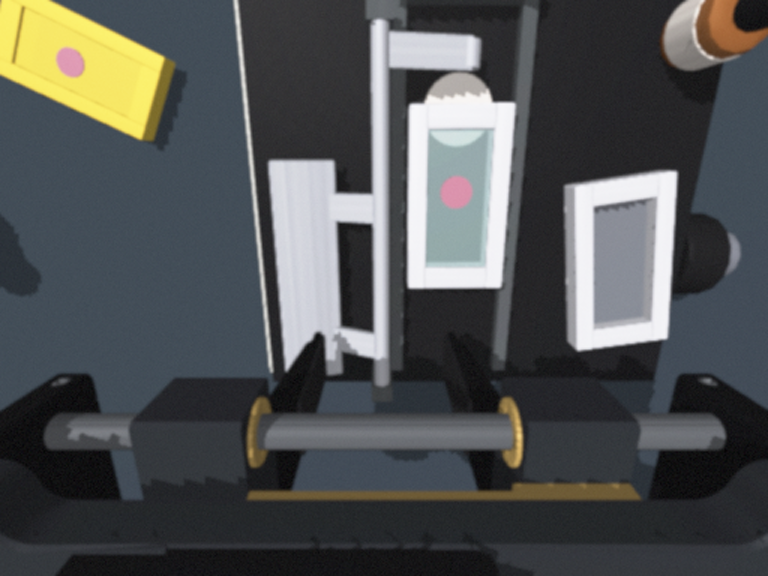

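View pics/as.png

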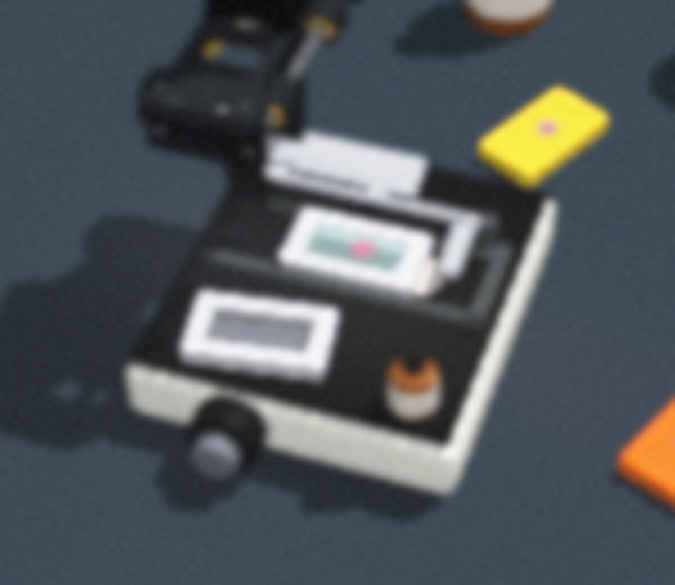

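Request:
step_arm(
  targets=[
    [0.006,0,0,0,0,0],
    [0.01,0,0,0,0,0],
    [0.014,0,0,0,0,0],
    [0.017,0,0,0,0,0],
    [0.02,0,0,0,0,0],
    [0.02,0,0,0,0,0],
    [0.02,0,0,0,0,0],
  ],
)

```text
time: 3.3
eef_pos: [0.4628, 0.008, 0.0552]
ee_rot: [[0.001, 0.17, -0.985], [-0.003, -0.985, -0.17], [-1.0, 0.003, -0.001]]
force: [-1.4, -5.2, 8.1]
gripper_width: 0.0545
```

```bash
python3 look.py b
```

```text
3.3 [0.4628 0.008  0.0552] [-85.3  32. ] 0.0545 [-1.4 -5.2  8.1]
```

View pics/bw.png

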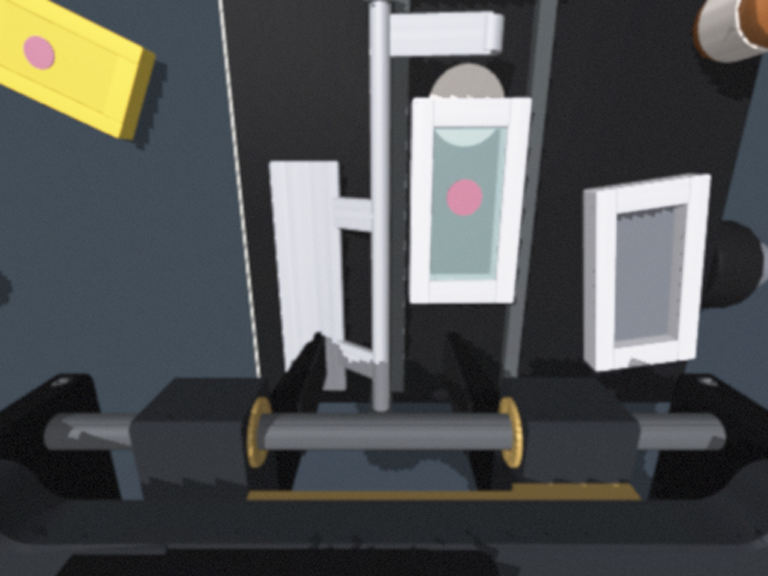

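View pics/bs.png

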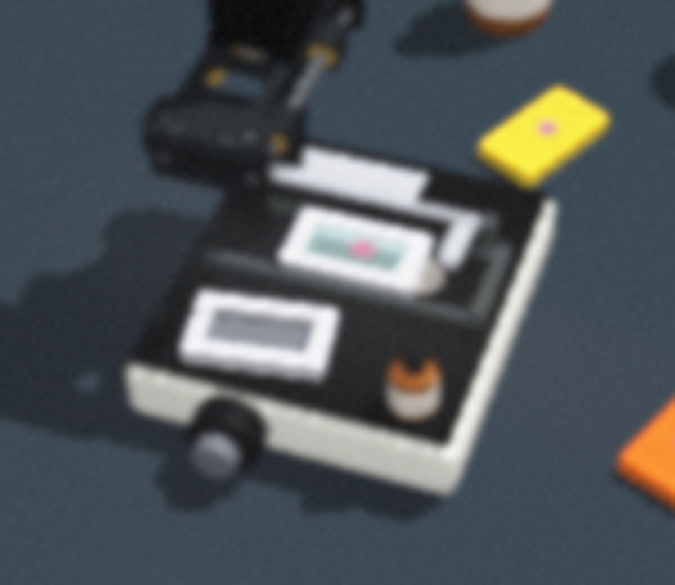

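Request:
step_arm(
  targets=[
    [0,0,-0.004,0,0,0],
    [0,0,-0.008,0,0,0],
    [0,0,-0.012,0,0,0],
    [0,0,-0.016,0,0,0],
    [0,0,-0.02,0,0,0],
    [0,0,-0.024,0,0,0],
    [0,0,-0.028,0,0,0],
    [0,0,-0.032,0,0,0],
    [0,0,-0.036,0,0,0],
    [0,0,-0.036,0,0,0],
  ],
)

```text
time: 4.4
eef_pos: [0.4966, 0.0155, 0.0539]
ee_rot: [[-0.003, 0.17, -0.986], [0.0, -0.986, -0.17], [-1.0, -0.001, 0.003]]
force: [-2.8, -0.9, 5.8]
gripper_width: 0.0541
```

```bash
python3 look.py c
```

```text
4.4 [0.4966 0.0155 0.0539] [-50.7  33.7] 0.0541 [-2.8 -0.9  5.8]
```

View pics/cw.png

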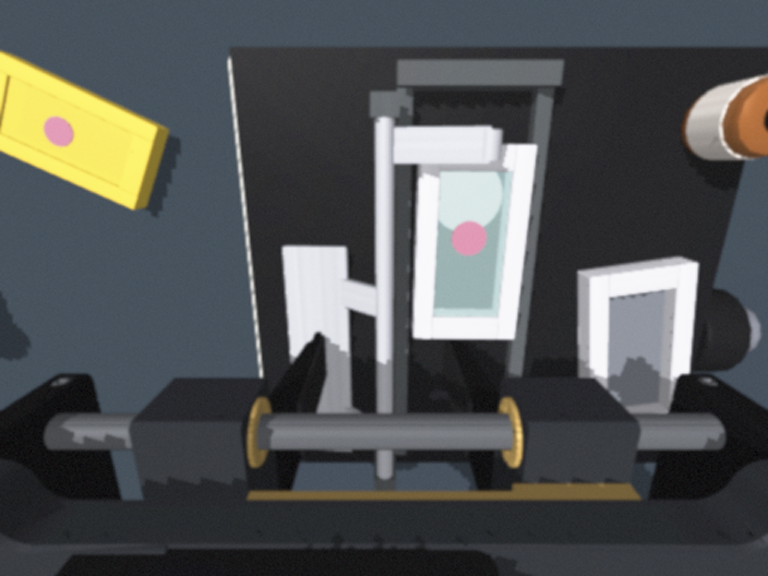

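View pics/cs.png

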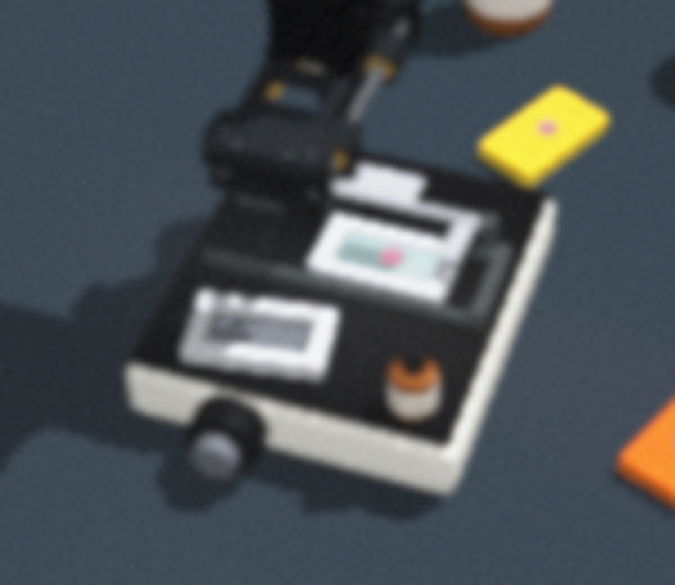

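Request:
step_arm(
  targets=[
    [0,0.001,-0.004,0,0,0],
    [0,0.001,-0.008,0,0,0],
    [-0.001,0.001,-0.012,0,0,0],
    [-0.001,0.001,-0.015,0,0,0],
    [-0.001,0.001,-0.017,0,0,0],
    [-0.001,0.001,-0.017,0,0,0],
  ],
)

```text
time: 5.1
eef_pos: [0.5133, 0.0173, 0.0547]
ee_rot: [[-0.004, 0.17, -0.986], [-0.0, -0.986, -0.17], [-1.0, -0.001, 0.004]]
force: [-3.5, -1.2, 4.4]
gripper_width: 0.0544
```

```bash
python3 look.py d
```

```text
5.1 [0.5133 0.0173 0.0547] [-34.   32.7] 0.0544 [-3.5 -1.2  4.4]
```

View pics/dw.png

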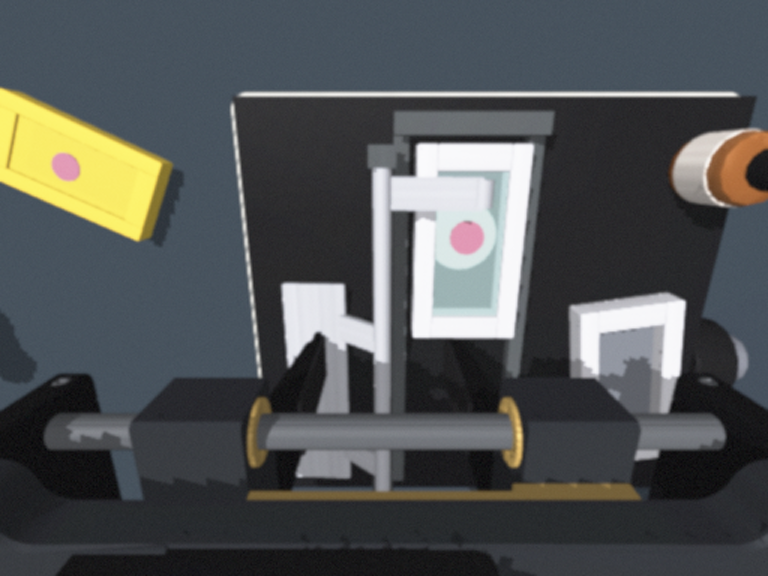

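Request:
step_arm(
  targets=[
    [0,0,-0.002,0,0,0],
    [0,0,-0.003,0,0,0],
    [0,0,-0.004,0,0,0],
    [0,0,-0.004,0,0,0],
    [0,0,-0.004,0,0,0],
  ],
)

```text
time: 5.7
eef_pos: [0.5166, 0.0179, 0.0547]
ee_rot: [[-0.005, 0.169, -0.986], [-0.0, -0.986, -0.169], [-1.0, -0.001, 0.005]]
force: [-5.2, -1.9, 7.2]
gripper_width: 0.0542
```

```bash
python3 look.py e
```

```text
5.7 [0.5166 0.0179 0.0547] [-30.6  32.7] 0.0542 [-5.2 -1.9  7.2]
```

View pics/ew.png

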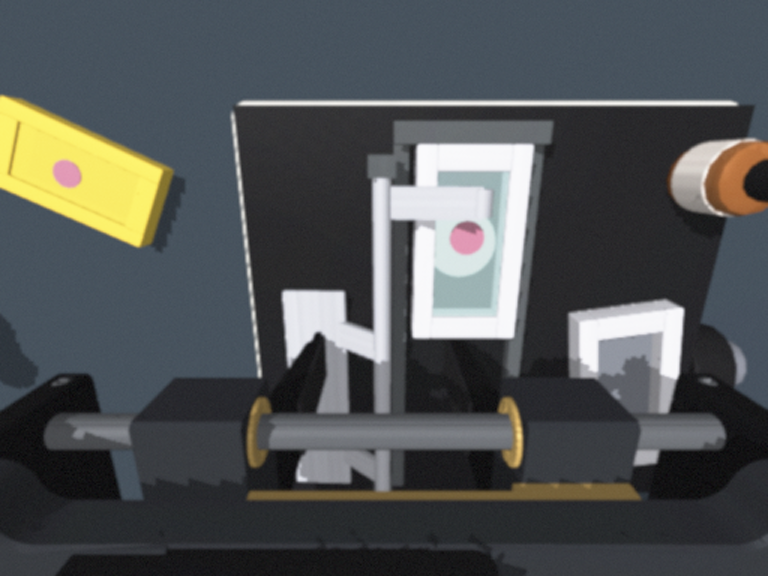

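Nearly home: the holder front is at row 143 and the stop face at row 142–143. I'll press on a little further to confirm contact.

Request:
step_arm(
  targets=[
    [0,0,-0.001,0,0,0],
    [0,0,-0.002,0,0,0],
    [0,0,-0.003,0,0,0],
    [0,0,-0.003,0,0,0],
    [0,0,-0.003,0,0,0],
  ],
)

```text
time: 6.3
eef_pos: [0.5169, 0.0179, 0.0545]
ee_rot: [[-0.012, 0.169, -0.986], [-0.001, -0.986, -0.169], [-1.0, -0.001, 0.012]]
force: [-14.6, -3.2, 14.0]
gripper_width: 0.054
```

```bash
python3 look.py f
```

```text
6.3 [0.5169 0.0179 0.0545] [-30.3  32.7] 0.054 [-14.6  -3.2  14. ]
```

View pics/fw.png

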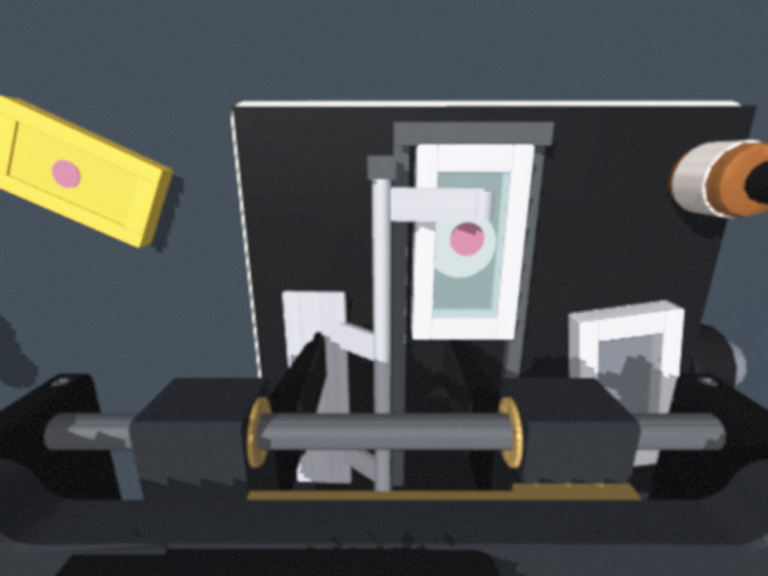

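Request:
step_arm(
  targets=[
    [0,0,0.003,0,0,0],
    [0,0,0.006,0,0,0],
    [0,0,0.007,0,0,0],
    [-0.003,0,0.007,0,0,0],
    [-0.006,0,0.007,0,0,0],
    [-0.01,0,0.007,0,0,0],
    [-0.02,0,0.007,0,0,0],
    [-0.04,0,0.007,0,0,0],
    [-0.07,0,0.007,0,0,0],
    [-0.1,0,0.007,0,0,0],
    [-0.1,0,0.007,0,0,0],
    [-0.1,0,0.007,0,0,0],
  ],
)

```text
time: 7.6
eef_pos: [0.5142, 0.0171, 0.1554]
ee_rot: [[0.0, 0.169, -0.986], [-0.001, -0.986, -0.169], [-1.0, 0.001, -0.0]]
force: [0.2, 0.9, -0.5]
gripper_width: 0.0541
```

```bash
python3 look.py g
```

```text
7.6 [0.5142 0.0171 0.1554] [-33.1  32.3] 0.0541 [ 0.2  0.9 -0.5]
```

View pics/gw.png

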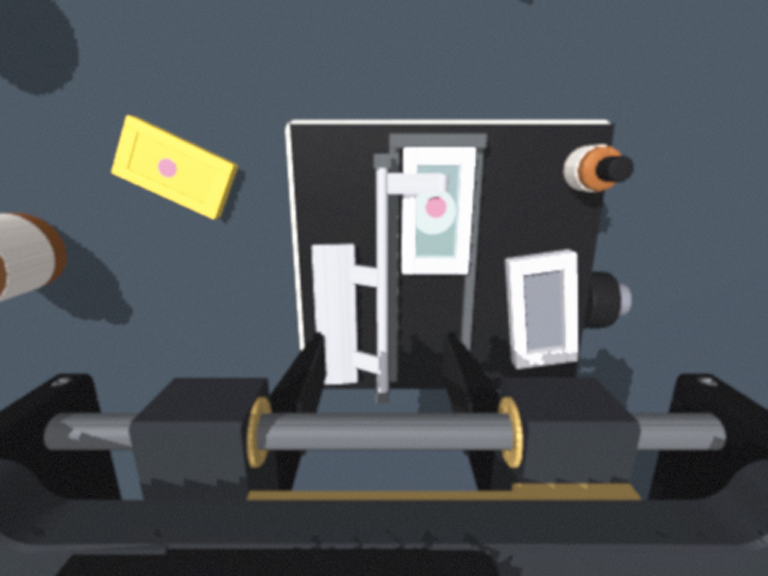

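View pics/gs.png

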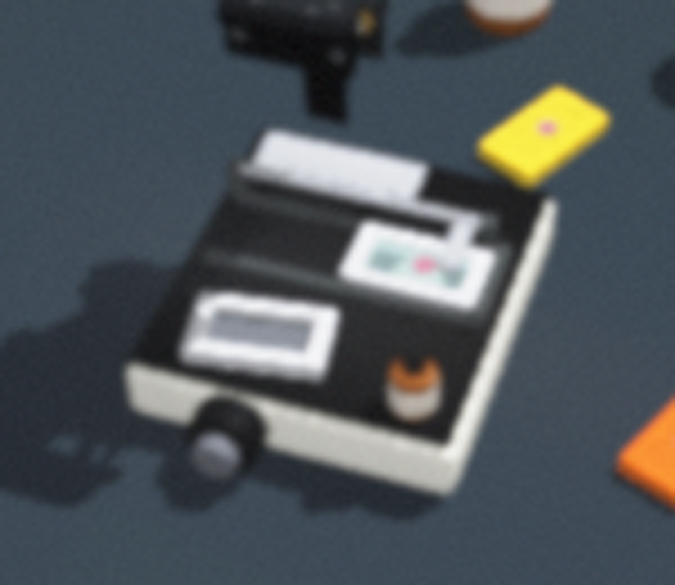

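```bash
python3 -c "
from bench import r
print(r.hand_in())"
```

```text
the job is handed in; nothing more can be done
None
```

The holder looks fully home against the end stop with the clip closed on it, and I've handed the job in. The hand-in reported no verdict.

**What I did:** I found the stage and holder from the cameras. With the fingers about 54 mm apart, I pressed the bar down with one fingertip (tips at 54–55 mm above the bench). While it stayed down, I pushed the holder along the channel with the other fingertip. I then backed off and raised the arm so the clip closed. This took about 7.6 s of the 40 s allowed.

**Last checks:**
- **Against the stop:** a further 3 mm of commanded push moved the tool only 0.3 mm. The push force rose to about 15 N, well below the limits. The last wrist picture shows no gap between the holder's front end and the stop.
- **Clip:** it appears to rest on the holder, judged from the pictures only; I did not measure its angle.
- **Robot clear:** the tool is at 155 mm height, with a force reading of about 1 N or less, which is at noise level.
- **Other objects:** the spare holder and oil bottle look unmoved by eye. I did not measure their positions or re-check the objects on the bench.

**Disagreements:** the wrist view put the stage about 1–2 mm further along the push direction than my fit did. The tool also drifted about 1.7 mm sideways during the push, and I corrected 1 mm of it.

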